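# Eject a bottle cap and trap it on the chute

## Robot

A 6-joint arm with a two-finger parallel gripper is mounted at the origin on the work surface. World frame = base frame: x ahead of the robot, y to its left, z up, the work surface at z = 0. Lengths are in m, angles in rad, forces in N, time in s.
With the tool pointing down it reaches from about 0.3 to 0.875 m from the base axis. Payload 6.4 kg.
Tool frame: the origin (TCP) lies midway between the tips of the shut fingers; the grasp point (between the pads) lies 19 mm behind it; z points along the fingers, y is the direction in which the jaws open and shut (so a half turn about z gives the same grasp; the last joint's range is limited). The gripper opens to 88 mm and grips with 3 to 60 N. Pads are 18 mm wide; open, the fingers measure 123 mm over their backs; the gripper's body (75 mm by 187 mm) begins 45 mm behind the grasp point.
Start: joints at [0.994, 0.181, 1.607, -0, 1.354, -0.206], TCP at [0.208, 0.536, 0.216] pointing down, gripper open.
Joint ranges: [-2.99, 2.99], [-0.89, 2.07], [0.3, 2.58], [-1.14, 4.28], [0, 2.63], [-3.12, 3.12]. Speed limits (rad/s): [2.57, 2.57, 3.01, 3.14, 3.14, 3.14].

## Interface

Orientations are given as a 3x3 rotation matrix whose columns are the frame's x, y, z axes.
In Python, from plant import * gives the robot as it stands.
- The arm moves only by the tool drive_tool, never from a script. Its argument "plan" is a list of rows, each a list of 5 numbers: the opening, from -1 (shut) to 1 (fully open), then the shift along the tool's x, y, z in mm, then the turn about the tool's z in degrees. A call has 1 to 20 rows; each row is the pose to reach, as a shift and turn from the pose measured when the call began, along the tool's axes at that moment; what a row does not reach only later rows make up. A row lasts 1/10 s, in which the tool goes at most 50 mm and 8.59 degrees, less where a joint would pass 70% of its speed; a pose out of reach is approached as far as the arm can. A call with a gripper value outside its range is refused whole. The fingers move at their own pace and stop on an object; "squeeze" is the grip in N (left out, the last holds). Time passes only in rows, so rows that repeat a pose let the fingers close. It gives the time, the measured TCP pose, the force and the opening at its end, in the units of the state.
- read_state(): the state, without advancing time (a new reading comes with each control period).
- read_camera(name): name is "side" or "top"; returns (picture, depth): 480x640x3 uint8, blue, green, red; 480x640 float32, m along the optical axis (not along the pixel's ray), 0 where there is no reading.
- calibration(name): a dict with "fx", "fy", "cx", "cy" (pixels), "camera_from_world" (4x4, takes a point from world to camera coordinates). Camera axes: x right, y down, z forward; pixel columns grow to the right and rows downward; lengths in m; the calibration is good to about 2 mm. A picture is of the moment at which its call begins. calibration takes no time and is no camera call.
- close_job(): hands the job in, once; it reports no verdict.
The state is a dict: "clock": time; "joint_positions": joint angles; "dq": joint speeds; "effort": joint torques, N m; "position": TCP position; "tool_rot": TCP orientation; "contact_force": force on the tool from outside, world axes, zero at the start; "moment": the same for the moment, N m; "opening": opening from 0.0 (shut) to 1.0 (fully open).
Only numpy, scipy, OpenCV 4.12 (cv2) and the standard library are available. Lean on these libraries where they do the work, as an engineer would, in place of code of your own. Each camera call takes 0.05 s, during which the arm holds its last target. There are 200 camera calls.

## Task

At the bottle-cap dispenser on the bar mat, first push the shutter fully open by its peg, then press the eject key right down with one finger and trap the cap that pops out with the other finger, so that it stays on the chute instead of sliding off the end. Only push and press: do not lift the cap, and leave the jigger, shaker tin and bottle where they stand. Finish while still holding: one finger keeps the key fully down and the other keeps the cap stopped on the chute.

Things in the scene. Friction and masses are not known exactly. Their poses are not given: they have to be found in the camera images.
- dispenser: Steel cap dispenser, fixed, yaw within 0.6 rad. Origin: underside (top of a 4 mm mat), below the chute's upper edge. Own +x: the way the cap slides; +y: from chute to key; z up. In mm: housing with the cap's pocket x -62 to 0, y -27 to 27, z to 76, open to +x, where the shutter stands; on it a round magazine, x -49 to -1, to z 112. Base plate x -56 to 80, y -27 to 85.
- chute: Slick open chute fixed to the dispenser. Origin: middle of its floor's upper edge, 42 mm above the dispenser's underside. x down the slope (22 degrees), y across (the dispenser's y), z off the floor. 90 mm long, lower end open, 42 mm clear width, side walls 3 mm thick, 10 mm high. Once ejected, the cap slides off by itself in a few tenths of a second: be in its way beforehand.
- chute_stop (a point): Point on the chute's floor, on its centre line, beside the key: dispenser x 55, y 0, z 20 mm. A good place for the finger that traps the cap. A fingertip level with the fully pressed key is 6 mm above this floor, below the cap's top, so fingers spread 62 mm between their centres, pointing straight down, can press the key and stand in the chute in one descent.
- cap: Loose round steel bottle cap, 38 mm diameter, 20 mm high, 60 to 130 g. Origin: centre of its underside. Starts in the level pocket, 24 mm behind the chute's upper edge. The key shoves it forward; in the last 2 to 3 mm of the key's travel it tips onto the chute and slides. To count as trapped its centre must be 12 to 70 mm down the chute.
- key (a joint): Travel of the white eject key in m: 0 up, 0.012 fully down. Vertical spring key: about 1 N to start, 4 N at the bottom (a little more while it shoves the cap), then a hard stop. It springs back up when let go.
- key_top (a point): Centre of the key's top face (28 mm along dispenser x, 30 mm along y); moves with the key. At dispenser x 55, y 62 mm; 38 mm above the dispenser's underside when up, 26 mm when fully down. The chute's centre line is 62 mm away towards dispenser -y.
- shutter (a joint): Travel of the sliding shutter across the pocket's mouth in m: 0 shut, 0.045 fully open, towards dispenser -y. Starts at 0 to 0.010 and stays where it is left (friction about 1 N). Open counts from 0.040.
- shutter_peg (a point): Middle of the shutter's upright black peg, on its axis: 12 mm diameter, 22 mm tall, at dispenser x 25 mm, z 85 mm, over the chute's centre line when shut. It stands on an 18 mm wide lip, 11 mm below this point. Push it sideways, towards dispenser -y. Keep clear of the rail (dispenser x 0 to 8, z to 79 mm) and magazine behind it.
- jigger: Loose steel hourglass jigger, 44 mm diameter, 85 mm tall. Origin: centre of its underside. A bystander.
- shaker_tin: Loose open steel shaker tin, 80 mm diameter, 120 mm tall. Origin: centre of its underside. A bystander.
- juice_bottle: Loose brown glass bottle, 60 mm diameter, 170 mm tall. Origin: centre of its underside. A bystander.
Not all that is in view belongs to the job. What is shaped like the dispenser but orange is not meant.

How it is judged:
On the way, in this order (a step that is already met when the one before it is completed fails the run):
1. the shutter is fully open with the key not yet pressed (value of joint shutter above 0.04 m and value of joint key below 0.003 m), for 0.2 s.
2. the key is going down with the shutter open, the cap still in its pocket (value of joint key above 0.004 m and value of joint shutter above 0.04 m and x of cap in the frame of chute below 0.005 m).
3. the key is fully down and the cap is stopped on the chute by a finger (value of joint key above 0.01 m and value of joint shutter above 0.04 m and contact force between cap and the fingers above 0.02 N and linear speed of cap below 0.02 m/s and x of cap in the frame of chute between 0.012 and 0.07 m and y of cap in the frame of chute between -0.012 and 0.012 m and z of cap in the frame of chute between -0.004 and 0.008 m), for 0.3 s.
At the end, for the whole second after the job is handed in: Still holding: the key is down by more than 10 of its 12 mm, the shutter open by more than 40 of its 45 mm, and the cap lies on the chute's floor (flat within a few mm), its centre 12 to 70 mm down the slope, at rest (under 20 mm/s), touched by a finger with more than 0.02 N (all of step 3); the arm keeps its last pose, push and grip.
It fails at once if the cap is lifted off the chute (z of cap in the frame of chute above 0.018 m).
It fails at once if the cap leaves the chute (x of cap in the frame of chute above 0.085 m or z of cap in the frame of chute below -0.025 m or y of cap in the frame of chute above 0.03 m or y of cap in the frame of chute below -0.03 m).
It fails at once if the jigger is moved by more than 20 mm or tipped (distance of jigger from where it was at the start of the episode above 0.02 m or angle between jigger's own z axis and vertical above 0.35 rad).
It fails at once if the shaker tin is moved by more than 20 mm or tipped (distance of shaker_tin from where it was at the start of the episode above 0.02 m or angle between shaker_tin's own z axis and vertical above 0.35 rad).
It fails at once if the juice bottle is moved by more than 20 mm or tipped (distance of juice_bottle from where it was at the start of the episode above 0.02 m or angle between juice_bottle's own z axis and vertical above 0.35 rad).
It also fails if it takes over 42 s, if anything falls off the work surface, if the arm or the gripper's body presses on something with over 40 N, if the wrist force passes 120 N, or if a joint passes its speed limit or range.

## Working session

There is one attempt and no reset: what is moved stays moved. The work goes in short steps, Python scripts to look and compute and a tool call to move; the robot and the scene stay as the last step left them, time stands still between calls to the robot, and variables do not carry over. Pictures are saved under pics/ and viewed, about 8 in all and at most 12, crops included, and the job is handed in when it is done.

Besides the shell and the picture viewer there is one more tool, called after "Emit:" by a JSON object that holds its "method" and its "body", one argument or row to a line. drive_tool: Moves the arm, as the interface text tells. Its arguments: {"type":"object","properties":{"plan":{"type":"array","items":{"type":"array","items":{"type":"number"}}},"squeeze":{"type":"number"}},"required":["plan"]}

```bash
mkdir -p pics; python3 - <<'E'
from plant import *
import cv2,numpy as np
for n in ("top","side"):
    p,d=read_camera(n); cv2.imwrite(f"pics/{n}0.png",p); np.save(f"pics/{n}0.npy",d)
    c=calibration(n); print(n,{k:np.round(v,4).tolist() for k,v in c.items()})
s=read_state(); print({k:np.round(v,3).tolist() for k,v in s.items()})
E
```

```text
top {'fx': 524.3002, 'fy': 524.3002, 'cx': 316.647, 'cy': 244.8504, 'camera_from_world': [[0.0055, -0.9999, 0.0156, -0.1132], [-0.9879, -0.0079, -0.1548, 0.5471], [0.1549, -0.0145, -0.9878, 1.3464], [0.0, 0.0, 0.0, 1.0]]}
side {'fx': 532.8443, 'fy': 532.8443, 'cx': 317.0918, 'cy': 237.3959, 'camera_from_world': [[0.7224, -0.6913, -0.0122, -0.4608], [-0.3697, -0.3713, -0.8517, 0.2391], [0.5843, 0.6198, -0.5239, 1.0837], [0.0, 0.0, 0.0, 1.0]]}
{'clock': 0.1, 'joint_positions': [0.994, 0.181, 1.608, 0.0, 1.354, -0.206], 'dq': [0.0, -0.002, 0.0, -0.001, 0.002, -0.001], 'effort': [0.002, -43.483, -34.269, 0.07, 0.034, -0.0], 'position': [0.208, 0.536, 0.215], 'tool_rot': [[-0.932, 0.362, -0.001], [0.362, 0.932, -0.001], [0.0, -0.001, -1.0]], 'contact_force': [0.521, -1.053, -0.047], 'moment': [-0.049, -0.028, -0.029], 'opening': 1.0}
```

View pics/top0.png

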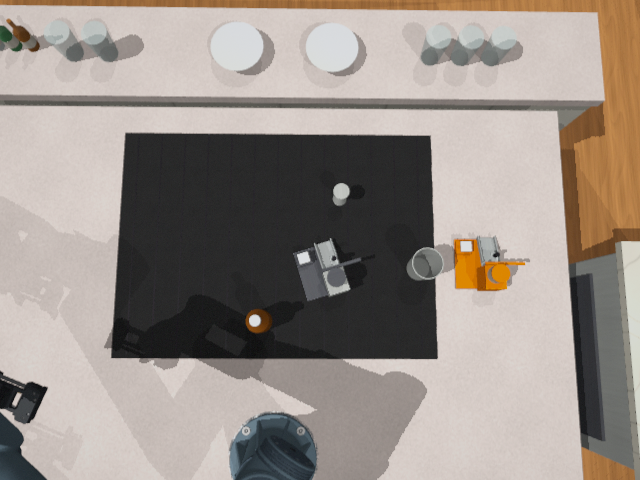

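View pics/side0.png

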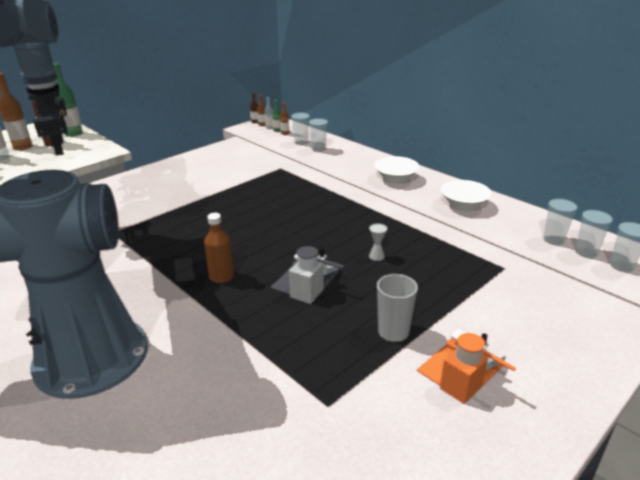

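The top view shows the steel dispenser around (322,268), with its key at (303,258) and its chute pointing up the image. The jigger is at (341,195), the bottle at (258,321) and the tin at (425,264). In the side view the dispenser is around (308,275). I'll take an enlarged crop of the top view.

```bash
python3 - <<'E'
import cv2
p=cv2.imread("pics/top0.png"); cv2.imwrite("pics/c1.png",cv2.resize(p[225:310,280:380],None,fx=7,fy=7,interpolation=cv2.INTER_CUBIC))
E
```

```text
(no output)
```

View pics/c1.png

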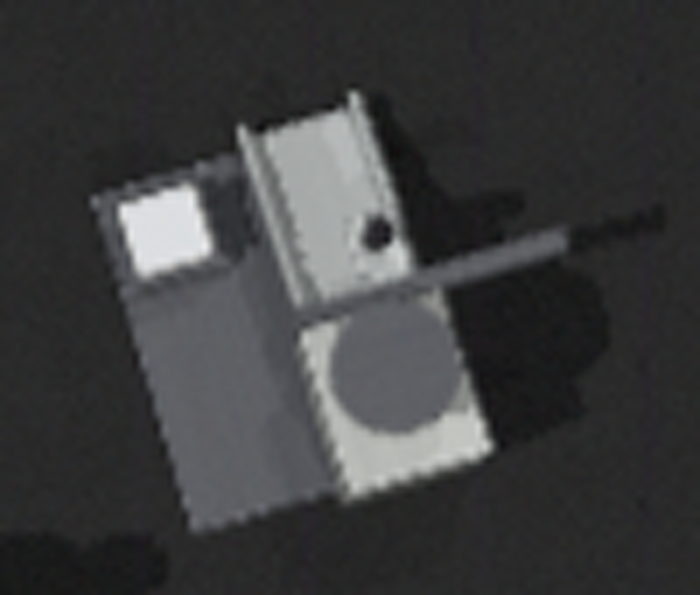

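The crop shows the key's corners at (117,207), (193,184), (214,257) and (137,279), the peg top at (379,232) and the magazine top at (397,368). The housing's rear corners are at (345,500) and (493,452). I'll fit the pose to these.

```bash
cat > h.py <<'E'
from plant import *
import numpy as np, cv2
from scipy.optimize import least_squares
def R2(a): return np.array([[np.cos(a),-np.sin(a),0],[np.sin(a),np.cos(a),0],[0,0,1]])
def proj(n,P):
    c=calibration(n); T=c["camera_from_world"]; q=P@T[:3,:3].T+T[:3,3]
    return np.c_[c["fx"]*q[:,0]/q[:,2]+c["cx"], c["fy"]*q[:,1]/q[:,2]+c["cy"]]
def world(p,D): return D@R2(p[2]).T+[p[0],p[1],0.004]
def unproj(n,u,v,z):
    c=calibration(n); T=np.linalg.inv(c["camera_from_world"]); r=T[:3,:3]@[(u-c["cx"])/c["fx"],(v-c["cy"])/c["fy"],1]
    o=T[:3,3]; return o+r*(z-o[2])/r[2]
E
python3 - <<'E'
from h import *
px=np.array([[117,207],[193,184],[214,257],[137,279],[397,368],[345,500],[493,452],[305,345],[440,292]],float)
px=(px+.5)/7-.5+[280,225]
D=np.array([[69,77,38],[69,47,38],[41,47,38],[41,77,38],[-25,0,112],[-62,27,76],[-62,-27,76],[0,27,76],[0,-27,76]])/1e3
f=lambda p:(proj("top",world(p,D))-px).ravel()
r=least_squares(f,[0.55,0,0.2],loss="soft_l1"); p=r.x
print(p); print(np.round(f(p).reshape(-1,2),2))
pg=(np.array([379,232])+.5)/7-.5+[280,225]
w=unproj("top",*pg,0.1); print("peg disp",(w-[p[0],p[1],.004])@R2(p[2])*1e3)
d=np.load("pics/top0.npy"); c=calibration("top"); T=np.linalg.inv(c["camera_from_world"])
def pt(u,v):
    z=np.median(d[v-1:v+2,u-1:u+2]); return T[:3,:3]@[(u-c["cx"])/c["fx"]*z,(v-c["cy"])/c["fy"]*z,z]+T[:3,3]
for n,u,v in(("key",303,258),("mag",336,277),("jig",341,190),("botl",255,321)): 
    w=pt(u,v); print(n,w.round(4), ((w-[p[0],p[1],.004])@R2(p[2])*1e3).round(1))
w=unproj("top",425,258,.12);print("tin",w,(w-[p[0],p[1],.004])@R2(p[2])*1e3)
print("R cols wanted yaw; peg, stop, key world", world(p,np.array([[25,0,85],[55,0,20],[55,62,38],[55,31,32]])/1e3).round(4))
ds=np.load("pics/side0.npy");c=calibration("side"); T=np.linalg.inv(c["camera_from_world"]);d=ds
px=proj("side",world(p,np.array([[-25,0,112]])/1e3))[0]; print(px, pt(*px.round().astype(int)), world(p,np.array([[-25,0,112]])/1e3))
E
```

```text
[ 0.47882776 -0.14987703  0.29918701]
[[ 0.06  0.26]
 [ 0.07  0.32]
 [ 0.11 -0.06]
 [ 0.21  0.05]
 [-0.21  0.23]
 [ 0.63 -0.35]
 [-0.26  0.37]
 [-0.75 -1.47]
 [ 0.1   0.07]]
peg disp [ 25.62041296 -10.22250932  96.        ]
key [ 0.5126 -0.0737  0.0423] [54.7 62.9 38.3]
mag [ 0.4558 -0.157   0.1163] [-2.410e+01 -1.000e-01  1.123e+02]
jig [ 0.6859 -0.1715  0.0893] [191.5 -81.7  85.3]
botl [0.3458 0.0359 0.1731] [-72.4 216.7 169.1]
tin [ 0.50469618 -0.37963233  0.12      ] [ -42.99961182 -227.17330215  116.        ]
R cols wanted yaw; peg, stop, key world [[ 0.5027 -0.1425  0.089 ]
 [ 0.5314 -0.1337  0.024 ]
 [ 0.5131 -0.0744  0.042 ]
 [ 0.5222 -0.104   0.036 ]]
[305.98949064 251.02673404] [ 0.45601132 -0.15608586  0.11504342] [[ 0.45493835 -0.15724561  0.116     ]]
```

The fit is good: residuals are mostly below 0.4 px, and the depth heights match the given sizes. The dispenser is at about (0.479, -0.150) with yaw 0.299, and the shutter is about 10 mm open.

At the final press the gripper body would be level with the top of the open peg. I'll turn the gripper so its chute end swings to +x, away from the peg.

```bash
cat >> h.py <<'E'
p=[0.47883,-0.14988,0.29919]
def where():
    s=read_state(); R=np.array(s["tool_rot"]); P=(np.array(s["position"])-[p[0],p[1],.004])@R2(p[2])*1e3
    y=R2(p[2]).T@R[:,1]; print("t",round(s["clock"],2),"disp mm",P.round(1),"y-axis ang",np.degrees(np.arctan2(-y[0],y[1])).round(2),"F",np.round(R2(p[2]).T@np.array(s["contact_force"]),2),"op",round(s["opening"],3),"q",np.round(s["joint_positions"],2))
def goal(d,ang):
    "shift (tool mm) and turn (deg) to disp point d (mm) with tool y at ang deg from disp y"
    s=read_state(); R=np.array(s["tool_rot"]); w=world(p,np.array([d])/1e3)[0]
    y=R2(p[2]).T@R[:,1]; a=np.degrees(np.arctan2(-y[0],y[1]))
    print("shift",(R.T@(w-np.array(s["position"]))*1e3).round(1),"turn",round(-((ang-a+180)%360-180),1))
E
python3 -c "
from h import *
where(); goal([27,45,190],0); goal([27,45,80],0)"
```

```text
t 0.1 disp mm [-56.7 734.7 211.3] y-axis ang -38.39 F [ 0.19 -1.16 -0.05] op 1.0 q [ 0.99  0.18  1.61  0.    1.35 -0.21]
shift [-494.  -488.6   21.9] turn -38.4
shift [-494.  -488.5  131.9] turn -38.4
```

Emit:
{"method": "drive_tool", "body": {
  "plan": [
    [-1,-35,-35,0,-3],
    [-1,-70,-70,0,-6],
    [-1,-105,-105,0,-9],
    [-1,-140,-140,0,-12],
    [-1,-175,-175,0,-15],
    [-1,-210,-210,0,-18],
    [-1,-245,-245,0,-21],
    [-1,-280,-280,0,-24],
    [-1,-315,-315,0,-27],
    [-1,-350,-350,0,-30],
    [-1,-385,-385,5,-33],
    [-1,-420,-420,10,-36],
    [-1,-455,-455,15,-38.4],
    [-1,-480,-480,20,-38.4],
    [-1,-494,-488.6,22,-38.4],
    [-1,-494,-488.6,22,-38.4],
    [-1,-494,-488.6,22,-38.4],
    [-1,-494,-488.6,22,-38.4]
  ],
  "squeeze": 20
}}

```text
clock: 1.9
position: [0.4909, -0.0978, 0.1938]
tool_rot: [[-0.955, -0.296, -0.001], [-0.296, 0.955, -0.001], [0.001, -0.0, -1.0]]
contact_force: [1.2, 0.0, -1.0]
opening: 0.003
```

```bash
python3 -c "
from h import *
where(); goal([27,45,81],0); goal([27,-20,81],0)"
```

```text
t 1.9 disp mm [ 26.9  46.2 189.8] y-axis ang 0.07 F [ 1.14 -0.3  -0.97] op 0.003 q [-0.43  0.04  1.81 -0.    1.29 -2.3 ]
shift [ -0.3  -1.1 108.8] turn 0.1
shift [ -0.2 -66.1 108.9] turn 0.1
```

Emit:
{"method": "drive_tool", "body": {
  "plan": [
    [-1,0,-1,35,0],
    [-1,0,-1,70,0],
    [-1,0,-1,95,0],
    [-1,0,-1,108.8,0],
    [-1,0,-1,108.8,0],
    [-1,0,-10,108.8,0],
    [-1,0,-20,108.8,0],
    [-1,0,-30,108.8,0],
    [-1,0,-36,108.8,0],
    [-1,0,-42,108.8,0],
    [-1,0,-48,108.8,0],
    [-1,0,-54,108.8,0],
    [-1,0,-60,108.8,0],
    [-1,0,-60,108.8,0],
    [-1,0,-60,108.8,0]
  ]
}}

```text
clock: 3.4
position: [0.5084, -0.1553, 0.085]
tool_rot: [[-0.955, -0.296, -0.002], [-0.296, 0.955, -0.001], [0.002, -0.0, -1.0]]
contact_force: [0.2, -0.4, 0.4]
opening: 0.008
```

```bash
python3 - <<'E'
from h import *
where()
p1,d=read_camera("top"); a=p1[225:310,280:380]; b,_=read_camera("side"); b=b[200:300,260:370]
cv2.imwrite("pics/c2.png",np.hstack([cv2.resize(a,(420,357),interpolation=2),cv2.resize(b,(380,357),interpolation=2)]))
E
```

```text
t 3.4 disp mm [ 26.7 -13.9  81. ] y-axis ang 0.06 F [ 0.04 -0.4   0.36] op 0.008 q [-0.52  0.25  1.82 -0.    1.08 -2.39]
```

View pics/c2.png

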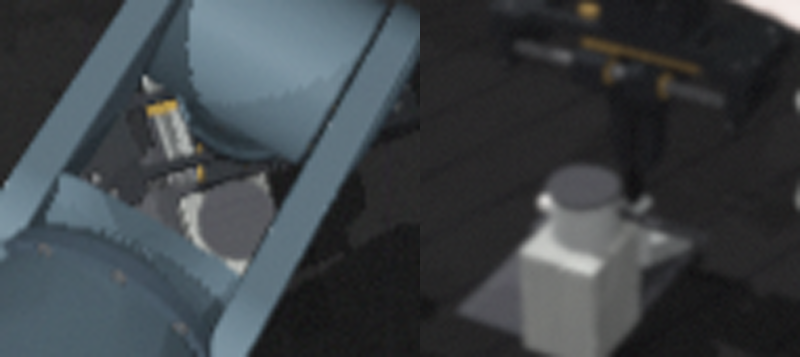

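The arm blocks the top view. The side view shows the shut fingers beside the magazine near the peg, with the wide body high above. I'll keep pushing until I feel the stop.

Emit:
{"method": "drive_tool", "body": {
  "plan": [
    [-1,0,-3,0,0],
    [-1,0,-5,0,0],
    [-1,0,-6,0,0],
    [-1,0,-7,0,0],
    [-1,0,-7,0,0],
    [-1,0,-7,0,0]
  ]
}}

```text
clock: 4.1
position: [0.5104, -0.1617, 0.0849]
tool_rot: [[-0.955, -0.296, -0.002], [-0.296, 0.955, -0.001], [0.002, -0.0, -1.0]]
contact_force: [-0.2, 0.2, -0.3]
opening: 0.004
```

```bash
python3 -c "
from h import *
where()"
```

```text
t 4.1 disp mm [ 26.7 -20.6  80.9] y-axis ang 0.08 F [-0.15  0.23 -0.25] op 0.004 q [-0.53  0.25  1.81 -0.    1.08 -2.4 ]
```

Emit:
{"method": "drive_tool", "body": {
  "plan": [
    [-1,0,-1,0,0],
    [-1,0,-2,0,0],
    [-1,0,-3,0,0],
    [-1,0,-3,0,0]
  ]
}}

```text
clock: 4.5
position: [0.5114, -0.1647, 0.085]
tool_rot: [[-0.955, -0.296, -0.002], [-0.296, 0.955, -0.001], [0.002, -0.0, -1.0]]
contact_force: [-0.4, -0.1, 0.5]
opening: 0.005
```

```bash
python3 -c "
from h import *
where()"
```

```text
t 4.5 disp mm [ 26.7 -23.7  81. ] y-axis ang 0.07 F [-0.44  0.06  0.48] op 0.005 q [-0.53  0.26  1.81 -0.    1.08 -2.4 ]
```

Emit:
{"method": "drive_tool", "body": {
  "plan": [
    [-1,0,-1,0,0],
    [-1,0,-2,0,0],
    [-1,0,-2,0,0]
  ]
}}

```text
clock: 4.8
position: [0.512, -0.1667, 0.0849]
tool_rot: [[-0.955, -0.296, -0.002], [-0.296, 0.955, -0.001], [0.002, -0.0, -1.0]]
contact_force: [-0.2, 0.7, -0.2]
opening: 0.008
```

Emit:
{"method": "drive_tool", "body": {
  "plan": [
    [-1,0,-1,0,0],
    [-1,0,-2,0,0],
    [-1,0,-2,0,0]
  ]
}}

```text
clock: 5.1
position: [0.5127, -0.1688, 0.085]
tool_rot: [[-0.955, -0.296, -0.001], [-0.296, 0.955, -0.001], [0.002, -0.0, -1.0]]
contact_force: [0.2, -0.7, -0.2]
opening: 0.006
```

Emit:
{"method": "drive_tool", "body": {
  "plan": [
    [-1,0,-1,0,0],
    [-1,0,-2,0,0],
    [-1,0,-2,0,0]
  ]
}}

```text
clock: 5.4
position: [0.5133, -0.1709, 0.085]
tool_rot: [[-0.955, -0.296, -0.001], [-0.296, 0.955, -0.001], [0.002, -0.0, -1.0]]
contact_force: [-0.7, 0.4, -0.7]
opening: 0.003
```

```bash
python3 - <<'E'
from h import *
where()
b,_=read_camera("side"); b=b[215:290,265:365]
cv2.imwrite("pics/c3.png",cv2.resize(b,None,fx=8,fy=8,interpolation=2))
print((proj("side",world(p,np.array([[25,-45,96],[25,-45,74],[26.7,-28,80]])/1e3))-[265,215])*8)
E
```

```text
t 5.4 disp mm [ 26.7 -30.2  81. ] y-axis ang 0.05 F [-0.54  0.62 -0.7 ] op 0.003 q [-0.54  0.26  1.8  -0.    1.08 -2.41]
[[553.29787634 291.27161529]
 [552.9499544  355.19242246]
 [503.69861061 319.65318289]]
```

View pics/c3.png

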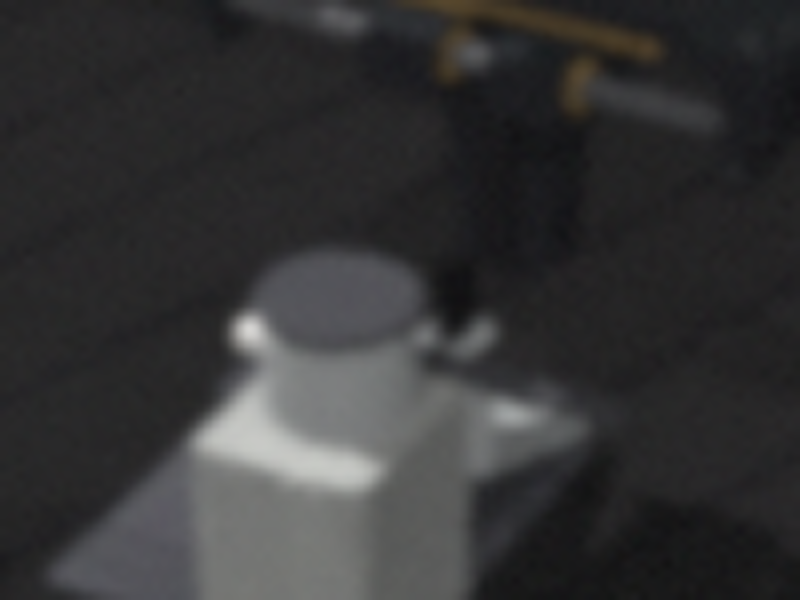

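The peg still looks near (455,295), and the fingers seem to end near y=250, above the expected 320. I'll check this with depth and a contrast stretch.

```bash
python3 - <<'E'
from h import *
b,d=read_camera("side")
for y in(0,-10,-20,-30,-40): print(y,((proj("side",world(p,np.array([[25,y,96]])/1e3))-[265,215])*8).round())
c=calibration("side"); T=np.linalg.inv(c["camera_from_world"])
for u,v in ((455,280),(455,310),(470,345),(480,200),(515,200),(550,200),(500,240),(550,240),(515,255),(560,255),(515,270),(515,290),(515,310)):
    x,y=round(u/8+265),round(v/8+215); z=d[y,x]; w=T[:3,:3]@[(x-c["cx"])/c["fx"]*z,(y-c["cy"])/c["fy"]*z,z]+T[:3,3]
    print(u,v,((w-[p[0],p[1],.004])@R2(p[2])*1e3).round(0))
g=cv2.resize(b[215:290,265:365],None,fx=8,fy=8,interpolation=2)
cv2.imwrite("pics/c4.png",np.clip(g.astype(float)*3.5-40,0,255).astype(np.uint8))
E
```

```text
0 [[416. 251.]]
-10 [[446. 260.]]
-20 [[476. 269.]]
-30 [[507. 278.]]
-40 [[538. 287.]]
455 280 [ 18. -17.  95.]
455 310 [ 19. -16.  83.]
470 345 [ 21. -21.  73.]
480 200 [ 17. -26. 126.]
515 200 [ 18. -35. 128.]
550 200 [ 14. -50. 135.]
500 240 [ 20. -32. 112.]
550 240 [ 22. -46. 115.]
515 255 [ 20. -34. 107.]
560 255 [ 27. -46. 107.]
515 270 [ 19. -35. 103.]
515 290 [153.  37.  -2.]
515 310 [142.  31.  -3.]
```

View pics/c4.png

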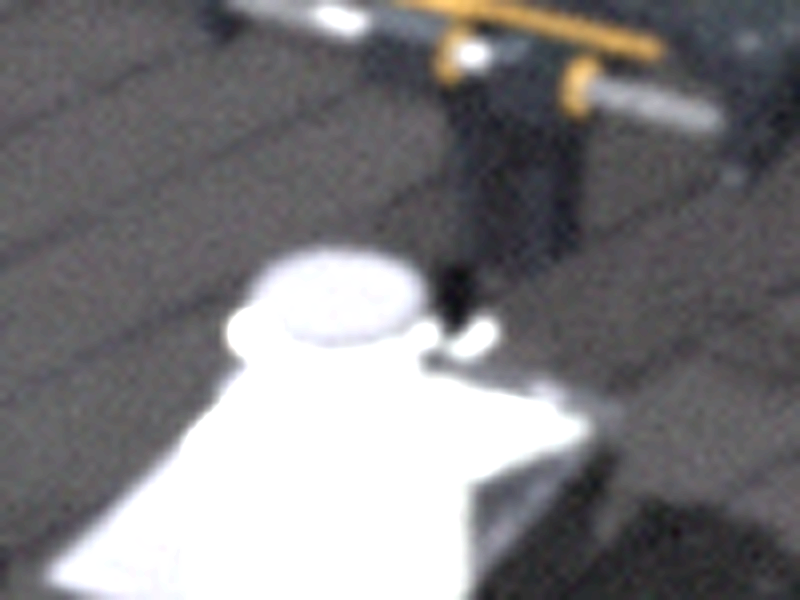

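The camera puts the fingertips about 20 mm above the reported TCP, and the peg was not touched. I'll check the start picture for the same offset.

```bash
python3 - <<'E'
from h import *
d,_=None,None
d=np.load("pics/side0.npy"); c=calibration("side"); T=np.linalg.inv(c["camera_from_world"])
tcp=np.array([.208,.536,.215]); ty=np.array([.362,.932,-.001])
print("tips",proj("side",np.array([tcp+ty*.053,tcp-ty*.053,tcp])).round())
v,u=np.mgrid[90:170,20:90]; z=d[v,u]
W=np.stack([(u-c["cx"])/c["fx"]*z,(v-c["cy"])/c["fy"]*z,z],-1)@T[:3,:3].T+T[:3,3]
L=(W-tcp)*1e3; x=L@[-.932,.362,0]; y=L@ty; zz=L[...,2]
m=(z>0)&(abs(x)<40)&(abs(y)<75)&(zz>-40)&(zz<80)
for lo in range(-40,80,5):
    k=m&(zz>=lo)&(zz<lo+5)
    if k.sum(): print(lo,k.sum(),"x",x[k].min().round(),x[k].max().round(),"y",y[k].min().round(),y[k].max().round())
where()
E
```

```text
tips [[ 61. 148.]
 [ 61. 162.]
 [ 61. 155.]]
15 1 x 1.0 1.0 y -50.0 -50.0
20 12 x -12.0 7.0 y -59.0 44.0
25 23 x -11.0 9.0 y -63.0 48.0
30 18 x -12.0 8.0 y -63.0 54.0
35 25 x -12.0 9.0 y -68.0 50.0
40 19 x -12.0 7.0 y -68.0 43.0
45 17 x -12.0 9.0 y -66.0 -53.0
50 15 x -12.0 8.0 y -68.0 -60.0
55 22 x -12.0 8.0 y -67.0 -58.0
60 18 x -12.0 9.0 y -69.0 -59.0
65 17 x -11.0 8.0 y -70.0 -61.0
70 18 x -12.0 7.0 y -70.0 -56.0
75 12 x -11.0 8.0 y -69.0 -59.0
t 5.5 disp mm [ 26.8 -30.1  81. ] y-axis ang 0.05 F [-0.32 -0.11 -1.04] op 0.004 q [-0.54  0.26  1.8  -0.    1.08 -2.41]
```

It's there at the start too: the real fingertips sit about 19–20 mm above the reported z. I'll back off, go 18 mm lower and push again.

Emit:
{"method": "drive_tool", "body": {
  "plan": [
    [-1,0,0,-10,0],
    [-1,0,25,-10,0],
    [-1,0,55,-10,0],
    [-1,0,75,-10,0],
    [-1,0,75,0,0],
    [-1,0,75,18,0],
    [-1,0,75,18,0],
    [-1,0,60,18,0],
    [-1,0,45,18,0],
    [-1,0,38,18,0],
    [-1,0,32,18,0],
    [-1,0,26,18,0],
    [-1,0,20,18,0],
    [-1,0,15,18,0],
    [-1,0,12,18,0],
    [-1,0,10,18,0],
    [-1,0,10,18,0]
  ]
}}

```text
clock: 7.2
position: [0.5103, -0.1614, 0.067]
tool_rot: [[-0.955, -0.296, -0.001], [-0.296, 0.955, -0.001], [0.002, -0.0, -1.0]]
contact_force: [-0.5, 0.1, 0.2]
opening: 0.005
```

Emit:
{"method": "drive_tool", "body": {
  "plan": [
    [-1,0,-0.7,0,0],
    [-1,0,-1.5,0,0],
    [-1,0,-1.5,0,0]
  ]
}}

```text
clock: 7.5
position: [0.5107, -0.1627, 0.0669]
tool_rot: [[-0.955, -0.296, -0.002], [-0.296, 0.955, -0.001], [0.002, -0.0, -1.0]]
contact_force: [0.0, 0.2, 1.0]
opening: 0.005
```

Emit:
{"method": "drive_tool", "body": {
  "plan": [
    [-1,0,-0.7,0,0],
    [-1,0,-1.5,0,0],
    [-1,0,-1.5,0,0]
  ]
}}

```text
clock: 7.8
position: [0.5111, -0.1642, 0.0669]
tool_rot: [[-0.955, -0.296, -0.002], [-0.296, 0.955, -0.001], [0.002, -0.0, -1.0]]
contact_force: [-0.0, 0.7, 0.4]
opening: -0.0
```

```bash
python3 - <<'E'
from h import *
where()
b,_=read_camera("side"); 
print(((proj("side",world(p,np.array([[25,-45,96],[25,-45,74]])/1e3))-[265,215])*8).round())
g=cv2.resize(b[215:290,265:365],None,fx=8,fy=8,interpolation=2)
cv2.imwrite("pics/c5.png",np.clip(g.astype(float)*2.5-40,0,255).astype(np.uint8))
E
```

```text
t 7.8 disp mm [ 26.6 -23.2  62.9] y-axis ang 0.06 F [0.18 0.65 0.42] op -0.0 q [-0.53  0.28  1.81 -0.    1.04 -2.4 ]
[[553. 291.]
 [553. 355.]]
```

View pics/c5.png

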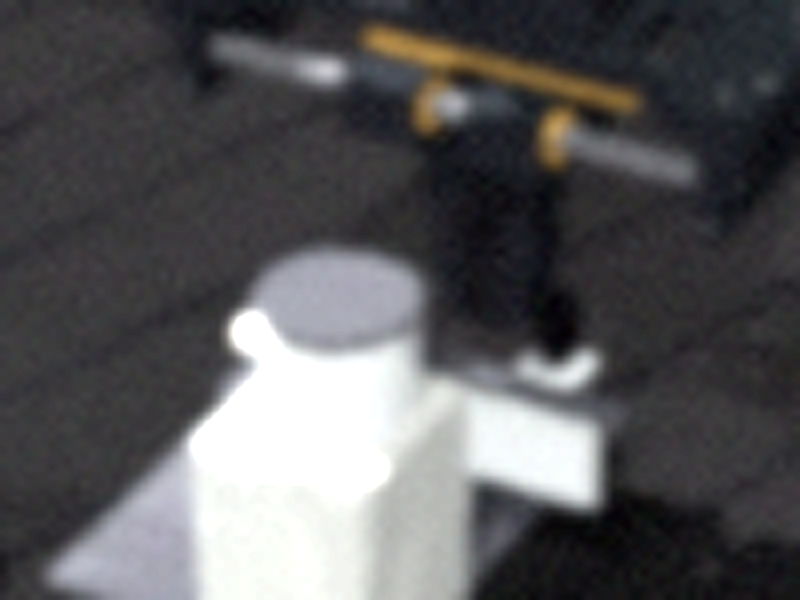

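The peg is now at about (560,320). The fully open position projects to (553,291)–(553,355), so it is at or near the stop. I'll push a little more to feel it.

Emit:
{"method": "drive_tool", "body": {
  "plan": [
    [-1,0,-0.7,0,0],
    [-1,0,-1.5,0,0],
    [-1,0,-1.5,0,0]
  ]
}}

```text
clock: 8.15
position: [0.5116, -0.1657, 0.0669]
tool_rot: [[-0.955, -0.296, -0.002], [-0.296, 0.955, -0.001], [0.002, -0.0, -1.0]]
contact_force: [-0.4, 0.1, 0.4]
opening: 0.007
```

Emit:
{"method": "drive_tool", "body": {
  "plan": [
    [-1,0,-0.7,0,0],
    [-1,0,-1.5,0,0],
    [-1,0,-1.5,0,0]
  ]
}}

```text
clock: 8.45
position: [0.5117, -0.1661, 0.0668]
tool_rot: [[-0.955, -0.296, -0.003], [-0.296, 0.955, 0.001], [0.002, 0.002, -1.0]]
contact_force: [-1.3, 5.3, 3.1]
opening: 0.007
```

```bash
python3 -c "
from h import *
where()"
```

```text
t 8.45 disp mm [ 26.6 -25.2  62.8] y-axis ang 0.06 F [0.29 5.49 3.12] op 0.007 q [-0.53  0.29  1.81 -0.    1.05 -2.41]
```

I felt the stop: 5.5 N at y ≈ -25, so the shutter is fully open. Next I'll release the peg, lift, open to a 62 mm finger spacing, turn about 10° and hover.

Emit:
{"method": "drive_tool", "body": {
  "plan": [
    [-1,0,4,0,0],
    [-1,0,6,-15,0],
    [-1,0,6,-45,0],
    [0.01,-10,25,-60,-3],
    [0.01,-25,45,-60,-7],
    [0.01,-36,54.7,-60,-10.2],
    [0.01,-36,54.7,-60,-10.2],
    [0.01,-36,54.7,-60,-10.2],
    [0.01,-36,54.7,-60,-10.2],
    [0.01,-36,54.7,-60,-10.2]
  ]
}}

```text
clock: 9.45
position: [0.5297, -0.104, 0.1265]
tool_rot: [[-0.888, -0.459, -0.003], [-0.459, 0.889, 0.001], [0.002, 0.002, -1.0]]
contact_force: [-0.2, 0.1, 0.6]
opening: 0.501
```

```bash
python3 -c "
from h import *
where(); goal([62.5,29.5,25],10.2)"
```

```text
t 9.45 disp mm [ 62.1  28.8 122.5] y-axis ang 10.17 F [-0.15  0.13  0.57] op 0.501 q [-0.41  0.2   1.77 -0.    1.17 -2.46]
shift [-0.7  0.3 97.5] turn -0.0
```

Emit:
{"method": "drive_tool", "body": {
  "plan": [
    [0.01,-0.7,0.5,30,0],
    [0.01,-0.7,0.5,60,0],
    [0.01,-0.7,0.5,85,0],
    [0.01,-0.7,0.5,95,0],
    [0.01,-0.7,0.5,97.5,0],
    [0.01,-0.7,0.5,97.5,0]
  ]
}}

```text
clock: 10.05
position: [0.5301, -0.1036, 0.0294]
tool_rot: [[-0.889, -0.458, -0.003], [-0.458, 0.889, 0.001], [0.002, 0.002, -1.0]]
contact_force: [0.1, 0.2, 0.1]
opening: 0.505
```

```bash
python3 - <<'E'
from h import *
where()
b,_=read_camera("side"); a,_=read_camera("top"); f=lambda g:np.clip(g.astype(float)*2-20,0,255).astype(np.uint8)
cv2.imwrite("pics/c6.png",f(np.hstack([cv2.resize(b[205:290,260:360],(480,408),interpolation=2),cv2.resize(a[225:310,290:357],(320,408),interpolation=2)])))
E
```

```text
t 10.05 disp mm [62.7 29.2 25.4] y-axis ang 10.14 F [0.18 0.14 0.08] op 0.505 q [-0.41  0.35  1.82 -0.    0.97 -2.46]
```

View pics/c6.png

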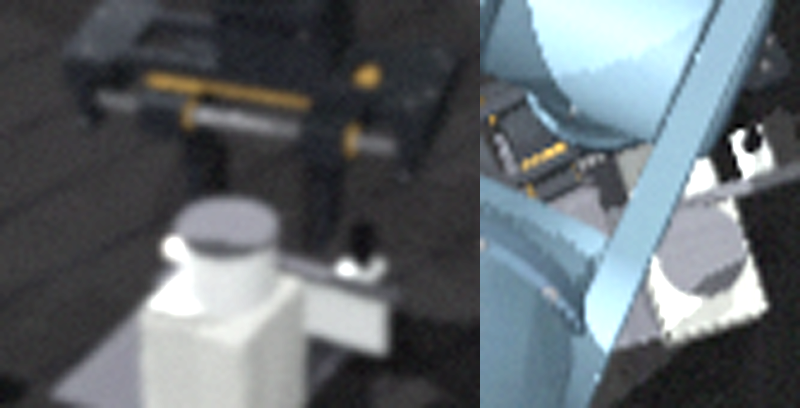

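The peg stays at the open end, and the fingers straddle the key and chute with the body clear of the peg. I'll press slowly and watch the force.

Emit:
{"method": "drive_tool", "body": {
  "plan": [
    [0.01,0,0,3,0],
    [0.01,0,0,6,0],
    [0.01,0,0,8,0],
    [0.01,0,0,10,0],
    [0.01,0,0,12,0],
    [0.01,0,0,12,0]
  ]
}}

```text
clock: 10.75
position: [0.5308, -0.1036, 0.0181]
tool_rot: [[-0.889, -0.459, -0.001], [-0.459, 0.889, 0.0], [0.001, 0.001, -1.0]]
contact_force: [-0.1, -0.2, 1.4]
opening: 0.504
```

```bash
python3 -c "
from h import *
where()"
```

```text
t 10.75 disp mm [63.2 28.9 14.1] y-axis ang 10.16 F [-0.18 -0.12  1.44] op 0.504 q [-0.41  0.37  1.82 -0.    0.95 -2.46]
```

Force is now 1.4 N, so the key is going down. The bottom is expected at a reported z of about 6.5, so I'll continue to it and a little past.

Emit:
{"method": "drive_tool", "body": {
  "plan": [
    [0.01,0,0,1,0],
    [0.01,0,0,2,0],
    [0.01,0,0,3,0],
    [0.01,0,0,4,0],
    [0.01,0,0,5,0],
    [0.01,0,0,6,0],
    [0.01,0,0,7,0],
    [0.01,0,0,8,0],
    [0.01,0,0,8.5,0],
    [0.01,0,0,8.5,0],
    [0.01,0,0,8.5,0]
  ]
}}

```text
clock: 11.85
position: [0.5308, -0.1036, 0.0096]
tool_rot: [[-0.889, -0.459, -0.001], [-0.459, 0.889, 0.0], [0.001, 0.001, -1.0]]
contact_force: [-1.0, -0.2, 3.0]
opening: 0.504
```

```bash
python3 -c "
from h import *
where()"
```

```text
t 11.85 disp mm [63.3 28.9  5.6] y-axis ang 10.16 F [-1.03  0.15  3.01] op 0.504 q [-0.41  0.39  1.82 -0.    0.93 -2.46]
```

Emit:
{"method": "drive_tool", "body": {
  "plan": [
    [0.01,0,0,1,0],
    [0.01,0,0,1.5,0],
    [0.01,0,0,1.5,0]
  ]
}}

```text
clock: 12.15
position: [0.5308, -0.1037, 0.008]
tool_rot: [[-0.889, -0.459, -0.001], [-0.459, 0.889, 0.0], [0.001, 0.001, -1.0]]
contact_force: [-1.1, 1.3, 3.4]
opening: 0.502
```

Emit:
{"method": "drive_tool", "body": {
  "plan": [
    [0.01,0,0,1,0],
    [0.01,0,0,1.5,0],
    [0.01,0,0,1.5,0]
  ]
}}

```text
clock: 12.45
position: [0.5309, -0.1037, 0.0075]
tool_rot: [[-0.888, -0.459, -0.002], [-0.459, 0.888, 0.0], [0.001, 0.001, -1.0]]
contact_force: [-3.5, 1.2, 14.4]
opening: 0.507
```

```bash
python3 - <<'E'
from h import *
where()
b,d=read_camera("side"); a,d2=read_camera("top"); f=lambda g:np.clip(g.astype(float)*1.6-20,0,255).astype(np.uint8)
cv2.imwrite("pics/c7.png",f(np.hstack([cv2.resize(b[215:280,280:355],(470,408),interpolation=2),cv2.resize(a[225:290,300:352],(326,408),interpolation=2)])))
E
```

```text
t 12.45 disp mm [63.4 28.8  3.5] y-axis ang 10.18 F [-3.02  2.22 14.42] op 0.507 q [-0.41  0.39  1.82 -0.    0.93 -2.46]
```

View pics/c7.png

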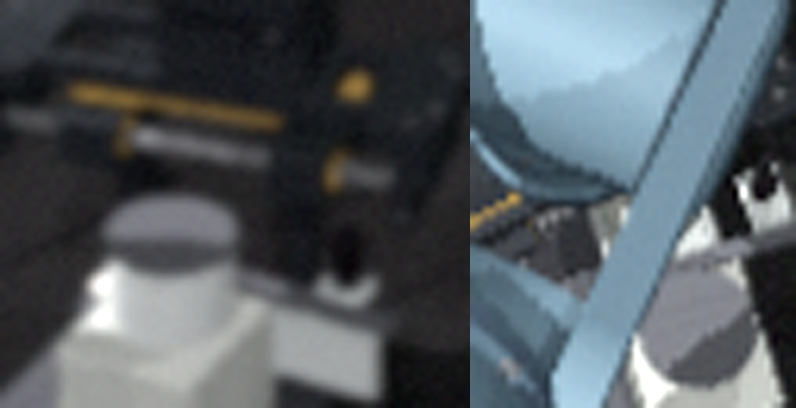

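The key is at its hard stop: 14 N after about 12 mm of travel. The shutter is still open, with the peg at the end of its lip. The cap is hidden by the arm, so I'll check the chute with top and side depth.

```bash
python3 - <<'E'
from h import *
for n in("top","side"):
    D=np.mean([np.where((d:=read_camera(n)[1])>0,d,np.nan) for _ in range(2)],0)
    c=calibration(n); T=np.linalg.inv(c["camera_from_world"]); v,u=np.mgrid[215:300,280:370]; z=D[v,u]
    W=np.stack([(u-c["cx"])/c["fx"]*z,(v-c["cy"])/c["fy"]*z,z],-1)@T[:3,:3].T+T[:3,3]
    L=(W-[p[0],p[1],.004])@R2(p[2])*1e3
    x,y,h=L[...,0],L[...,1],L[...,2]; a=np.radians(22)
    m=(x>9)&(x<85)&(abs(y)<18)&(h<75)
    xc=x*np.cos(a)-(h-42)*np.sin(a); zc=x*np.sin(a)+(h-42)*np.cos(a)
    o=np.argsort(xc[m]); print(n,m.sum()); print(np.c_[u[m],v[m],xc[m],y[m],zc[m]][o][::max(1,m.sum()//45)].round(0).astype(int).tolist())
where()
E
```

```text
top 36
[[332, 265, 14, -5, 4], [334, 264, 16, -11, 4], [335, 264, 16, -14, 1], [335, 263, 18, -14, 3], [334, 263, 18, -12, 5], [336, 262, 19, -17, 5], [336, 263, 19, -17, 0], [333, 264, 20, -9, -2], [335, 262, 21, -15, 3], [333, 263, 21, -9, 0], [334, 261, 23, -13, 5], [334, 262, 24, -13, -1], [335, 261, 24, -16, 2], [334, 260, 25, -14, 7], [323, 261, 27, 15, 15], [324, 259, 28, 12, 24], [322, 260, 28, 17, 21], [335, 260, 28, -17, 0], [323, 260, 29, 14, 18], [323, 259, 30, 14, 21], [322, 259, 30, 16, 22], [322, 261, 32, 17, 9], [322, 262, 32, 18, 3], [324, 258, 32, 10, 20], [323, 258, 32, 13, 21], [322, 258, 33, 16, 23], [325, 257, 34, 7, 21], [322, 257, 34, 15, 25], [324, 257, 35, 10, 21], [323, 257, 35, 12, 21], [321, 258, 36, 18, 18], [325, 256, 37, 6, 21], [324, 256, 37, 9, 22], [321, 257, 38, 17, 20], [323, 256, 39, 11, 20], [322, 256, 41, 14, 18]]
side 121
[[328, 249, 41, -12, 51], [326, 248, 42, -6, 52], [324, 279, 42, -15, -23], [325, 280, 43, -18, -25], [327, 250, 43, -9, 48], [324, 249, 43, 0, 48], [328, 250, 44, -11, 48], [328, 248, 45, -10, 53], [326, 251, 46, -5, 44], [3
[... 698 characters left out ...]
 53, -12, 22], [327, 259, 53, -8, 24], [324, 255, 54, 1, 31], [325, 276, 54, -11, -19], [328, 259, 54, -11, 24], [327, 257, 54, -7, 28], [324, 276, 54, -8, -20], [324, 257, 55, 1, 26], [325, 257, 55, -1, 26], [324, 259, 55, 0, 21], [329, 259, 56, -13, 24], [329, 258, 56, -12, 27], [324, 275, 56, -7, -18], [325, 259, 57, -1, 21], [328, 276, 58, -17, -18], [331, 249, 58, -12, 49], [327, 275, 60, -13, -17], [330, 255, 61, -11, 33], [331, 251, 61, -11, 43], [330, 256, 63, -10, 30], [330, 258, 64, -11, 25], [331, 253, 69, -9, 37], [330, 260, 72, -9, 18], [331, 256, 76, -7, 27]]
t 12.75 disp mm [63.4 28.8  3.5] y-axis ang 10.18 F [-3.89  2.75 13.99] op 0.506 q [-0.41  0.39  1.82 -0.    0.93 -2.46]
```

The depth shows a flat surface 20–21 mm above the chute floor at chute x 28–41. That is the cap's top, with its centre around 36–38 mm as predicted, and the floor behind it is empty. The key is on its hard stop and the shutter is open, so I'm handing in.

```bash
python3 -c "
from h import *
where(); close_job(); where()"
```

```text
t 12.75 disp mm [63.4 28.8  3.5] y-axis ang 10.18 F [-3.89  2.75 13.99] op 0.506 q [-0.41  0.39  1.82 -0.    0.93 -2.46]
the job is handed in; nothing more can be done
the job is handed in; nothing more can be done
```

I pushed the shutter open to its stop, then pressed the eject key down with one finger while the other stood in the chute. I handed in at 12.75 s, still holding both; no verdict is reported.

**Last checks**
- **Key:** it is on its hard stop, about 12 mm below first contact, with 14 N on the tool.
- **Shutter:** I felt the stop at 5.5 N when opening it, and the last picture shows the peg still at the open end.
- **Cap:** top-camera depth shows its flat top 20–21 mm above the chute floor, with its centre about 36–38 mm down the slope. The floor behind it is empty.
- **Not seen directly:** the arm hides the contact between the finger and the cap. I infer it because the cap stays on a slick chute right where the finger stands.
- **Bystanders:** I kept the path clear of the jigger, tin and bottle, but did not photograph them again at the end.

**What disagreed**
- **Tool height:** the real fingertips sit about 19–20 mm above the reported TCP. Because of this, my first push passed over the peg without touching it; I corrected for it and pushed again.
- **Small offsets:** the key's bottom came about 3 mm lower than that correction predicted, and the shutter's stop about 3.5 mm further than the finger thickness suggested.
- **Sideways force:** about 4 N along the dispenser's -x remains on the tool during the final press. I think it comes from pressing on the hard stop.

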